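# Pack and wedge a glue-up jig until the seam closes, and keep it pressed

## Robot

A 7-joint arm with a two-finger parallel gripper is mounted at the origin on the work surface. World frame = base frame: x ahead of the robot, y to its left, z up, the work surface at z = 0. Lengths are in m, angles in rad, forces in N, time in s.
With the tool pointing down it reaches from about 0.4 to 0.85 m from the base axis. Payload 10.4 kg.
Tool frame: the origin (TCP) lies at the very end of the fingers, on their centre line; the grasp point (between the pads) lies 19 mm behind it; x points along the fingers, z is the direction in which the jaws open and shut, and the axes are right-handed (so a half turn about x gives the same grasp; the last joint's range is limited). The gripper opens to 87 mm and grips with 3 to 60 N. Pads are 19 mm wide; open, the fingers measure 117 mm over their backs; the gripper's body (75 mm by 190 mm) begins 51 mm behind the grasp point.
Start: joints at [-1.168, 0.332, -0.065, 1.46, 0.022, 1.35, -0.088], TCP at [0.258, 0.569, 0.223] pointing down, gripper open.
Joint ranges: [-2.6, 2.6], [-0.5, 2.12], [-1.47, 1.34], [0.16, 2.42], [-1.27, 4.41], [0.06, 2.06], [-2.6, 2.6]. Speed limits (rad/s): [2.22, 2.22, 2.79, 2.79, 3.14, 3.14, 3.14].

## Interface

Orientations are given as [roll, pitch, yaw] about the fixed x, y, z axes, in that order (R = Rz(yaw) Ry(pitch) Rx(roll)).
In Python, from plant import robot, viewer gives the robot as it stands.
- The arm moves only by the tool arm_command, never from a script. Its argument "rows" is one flat list of numbers, 7 for each row, row after row: the turn, a rotation vector about the tool's x, y, z in degrees, then the shift along the tool's x, y, z in mm, then the closure, from 0 (fully open) to 1 (shut). In form: [wx, wy, wz, tx, ty, tz, grip, wx, wy, wz, tx, ty, tz, grip, ...]. A call has 1 to 10 rows; each row is the pose to reach, as a shift and turn from the pose commanded when the call began, along the tool's axes at that moment; what a row does not reach only later rows make up. A row lasts 1/8 s, in which the tool goes at most 62.5 mm and 10.7 degrees, less where a joint would pass 70% of its speed; a pose out of reach is approached as far as the arm can. A call with a gripper value outside its range is refused whole. The fingers move at their own pace and stop on an object; the grip force is fixed at half the most. Time passes only in rows, so rows that repeat a pose let the fingers close. It gives the time, the measured TCP pose, the force and the opening at its end, in the units of the state.
- robot.sense(): the state, without advancing time (a new reading comes with each control period).
- viewer.camera(name): name is "scene" or "side" or "wrist"; returns the picture (384x512x3 uint8, red, green, blue); there is no depth.
- viewer.get_calibration(name): a dict with "vfov" (degrees; the focal length in pixels is half the picture's height over the tangent of half this angle, whatever the lens; pixels are square), "cx", "cy" (the principal point, pixels), "position" and "orientation" of the camera in the world. Camera axes: x right, y up, looking along -z (the intrinsics and any distortion apply to the point x, -y, -z); pixel columns grow to the right and rows downward; lengths in m; the calibration is good to about 2 mm. A picture is of the moment at which its call begins: read the wrist's pose just before it. get_calibration takes no time and is no camera call; for the wrist camera it gives the pose at the moment of the call.
- robot.job_done(): hands the job in, once; it reports no verdict.
Trained networks look in the newest picture that a camera, given by its name, has taken for a name from the list of things; names that differ only in an ending like _2 or _b are one class to them, and where a whole thing is asked for, a point or a joint stands for the part that bears it (a point fixed in the world has none). Each returns a list of dicts, best first, with "confidence" (0 to 1); they miss things now and then, are a little off and sometimes report something else, mostly with a low value. They report only what shows in the picture. A call takes as long as a camera call. They do not tell look-alikes from the thing itself.
- viewer.spot_in(camera, target): "position" ([x, y, z] in m, in world coordinates, good to about 4 mm: the middle of the surface that is visible of it).
- viewer.trace(camera, target): "pixels" (384x512 bool, what is visible of it).
- viewer.spot_point(camera, target): "position" ([x, y, z] in m, in world coordinates, good to about 4 mm: a listed point, or the origin of a listed thing).
The state is a dict: "t": time; "q": joint angles; "dq": joint speeds; "tau": joint torques, N m; "tool_pos": TCP position; "orientation": TCP orientation; "wrist_force": force on the tool from outside, world axes, zero at the start; "torque": the same for the moment, N m; "width": finger opening in m.
Only numpy, scipy, OpenCV 4.12 (cv2) and the standard library are available. Lean on these libraries where they do the work, as an engineer would, in place of code of your own. Each camera call takes 0.05 s, during which the arm holds its last target. There are 200 camera calls.

## Task

Close the seam of the glue-up: stand wooden packing blocks in the gap between the stop and the loose half, flat against the stop and one another, as many as it takes until only the wedge still fits in. Then push the wedge, thin end down and flat side to the blocks, into the space that is left until you feel the stack go tight and the seam is closed, with the wedge's thin end still clear of the jig's bed. Finish while still holding the wedge and pressing it down firmly, and leave the other things on the bench alone.

Things in the scene. Friction and masses are not known exactly. Their poses are not given: they have to be found in the camera images.
- jig: glue-up jig fixed to the bench; origin on the bench. Plywood bed 170 (x) x 235 (y, -135 to +100) mm, its top 12 mm up. Along y: fence and fixed beech half (120 mm in x, ends at y = -66 mm), seam, loose half, gap (open above and at both x ends), stop; each 70 mm high over the bed. x runs along the gap, y across it from seam to stop.
- loose_half (a joint): opening of the seam between the fixed and the loose beech half, m: 0 = closed, up to 0.006 = open. The loose half (120 in x, 44 in y, 70 mm high, on the bed) slides along the jig's y with about 1.5 N of friction and no spring; it opens towards the stop and closes when pushed away from it.
- loose_face (a point): middle of the top edge of the loose half's face that looks into the gap (jig's +y side), 70 mm above the bed; moves with the seam.
- stop: aluminium stop bar fixed on the bed, parallel to the loose half, at a place that differs each time: 165 (x) x 24 (y) x 70 mm high, with a middle part 36 mm wide (x) that rises to 102 mm and a black knob 10 mm high near each end. Origin: centre of its underside, on the bed; axes as the jig. Seam closed, the gap from loose half to stop is 40 to 84 mm.
- stop_face (a point): middle of the top edge of the stop's face that looks into the gap, 70 mm above the bed (its middle part rises on, in the same plane).
- wedge: wooden wedge, 80 g, thin end down. Origin: level of the thin end, middle of the head in plan. Blade z 0 to 80 mm, 30 mm wide (x); flat side at y = +15 mm; other side slopes from y = +9 (z 0; 6 mm thick) to -15 mm (z 80; 30 mm thick). Head, to grip across x: 50 (x) x 30 (y) mm, z 80 to 120. In the gap its axes run as the jig (slope to the loose half).
- wedge_head (a point): centre of the top of the wedge's head.
- stand: fixed plywood stand of the wedge, origin on the bench, axes as the wedge at the start. Base 100 x 70 x 8 mm; two posts (14 x 44 mm, centred at x = -25 and +25 mm), 90 mm high. The head rests on the posts; the blade hangs between them, its end 10 mm over the bench.
- thin_block_a: thin wooden packing block standing on end on the bench: 24 mm thick (y) x 44 mm wide (x) x 105 mm tall (z), about 70 g. Origin at the centre of its underside. In the gap it stands on the bed with its thickness across the gap and its top 3 mm above the stop's middle part; grip it across its 44 mm width.
- thin_block_b: thin wooden packing block standing on end on the bench: 24 mm thick (y) x 44 mm wide (x) x 105 mm tall (z), about 70 g. Origin at the centre of its underside. In the gap it stands on the bed with its thickness across the gap and its top 3 mm above the stop's middle part; grip it across its 44 mm width.
- thick_block: thick wooden packing block standing on end on the bench: 36 mm thick (y) x 44 mm wide (x) x 105 mm tall (z), about 110 g. Origin at the centre of its underside. In the gap it stands on the bed with its thickness across the gap and its top 3 mm above the stop's middle part; grip it across its 44 mm width.
- glue_bottle: bystander, to be left alone: white glue bottle, 60 mm across, 170 mm tall.
- tape_roll: bystander, to be left alone: roll of paper tape lying flat, 90 mm across, 24 mm high, between the blocks and the wedge stand.
- screwdriver: bystander, to be left alone: screwdriver lying near the robot.
- hammer: bystander, to be left alone: hammer lying on the right.
- varnish_can: bystander, to be left alone: steel can, 84 mm across, 110 mm tall.
- offcut: bystander, to be left alone: flat dark wood offcut 90 x 60 x 18 mm.
- screw_cup: bystander, to be left alone: grey plastic cup, 76 mm across, 50 mm tall.
- spool: bystander, to be left alone: black cylinder 44 mm across, 50 mm tall.
There are look-alikes about, which are no part of the job. What is shaped like the thick_block but pink or turquoise is not meant. What is shaped like the thin_block_b but red or yellow is not meant.

How it is judged:
By the outcome, as a careful person would: the job done as asked, in the order asked, and still so for the second after the job is handed in, while the arm keeps its last pose, push and grip.
It also fails if it takes over 72 s, if anything falls off the work surface, if the arm or the gripper's body presses on something with over 40 N, if the wrist force passes 120 N, or if a joint passes its speed limit or range.

## Working session

There is one attempt and no reset: what is moved stays moved. The work goes in short steps, Python scripts to look and compute and a tool call to move; the robot and the scene stay as the last step left them, time stands still between calls to the robot, and variables do not carry over. Pictures are saved under pics/ and viewed, about 8 in all and at most 12, crops included, and the job is handed in when it is done.

Besides the shell and the picture viewer there is one more tool, called after "Call:" as name(argument=value, ...) on one line, values as JSON. arm_command: Moves the arm, as the interface text tells. Its arguments: {"type":"object","properties":{"rows":{"type":"array"}},"required":["rows"]}

```bash
ls; mkdir -p pics
cat > h.py <<'E'
import numpy as np, cv2
from plant import robot, viewer
from scipy.spatial.transform import Rotation as R
def shot(c,name=None):
    im=viewer.camera(c)
    if name: cv2.imwrite(f'pics/{name}.png',im[:,:,::-1])
    return im
def st():
    s=robot.sense(); print({k:np.round(s[k],4).tolist() for k in ('t','tool_pos','orientation','wrist_force','width','q')}); return s
E
python3 - <<'E'
from h import *
st()
a=shot('scene');b=shot('side')
cv2.imwrite('pics/a.png',np.hstack([a,b])[:,:,::-1]) 
for c in ('scene','side','wrist'): print(c,{k:(np.round(v,4).tolist() if not isinstance(v,str) else v) for k,v in viewer.get_calibration(c).items()})
for c in ('scene','side'):
  for n in ('stop_face','loose_face','jig','stop','wedge','wedge_head','stand','thin_block_a','thick_block'):
    print(c,n,[(np.round(d['position'],3).tolist(),round(d['confidence'],2)) for d in viewer.spot_point(c,n)])
E
python3 -c "
import cv2
i=cv2.imread('pics/a.png');cv2.imwrite('pics/a1.png',i[:,:512]);cv2.imwrite('pics/a2.png',i[:,512:])"
```

```text
pics
{'t': 0.0, 'tool_pos': [0.258, 0.5689, 0.2218], 'orientation': [-3.1083, 1.5694, -1.9632], 'wrist_force': [-0.7084, -0.0303, -0.3405], 'width': 0.0871, 'q': [-1.1676, 0.3329, -0.0647, 1.4609, 0.0216, 1.3499, -0.0885]}
scene {'vfov': 44.1881, 'cx': 263.5045, 'cy': 190.4062, 'position': [0.9851, 0.5466, 1.2619], 'orientation': [0.5309, 0.01, 2.4715]}
side {'vfov': 45.0177, 'cx': 262.6921, 'cy': 187.4, 'position': [-0.2686, -1.0754, 0.9117], 'orientation': [1.0434, -0.0116, -0.6474]}
wrist {'vfov': 58.1798, 'cx': 260.1866, 'cy': 194.8902, 'position': [0.1853, 0.6029, 0.3845], 'orientation': [-0.2983, 0.0018, 1.1456]}
scene stop_face [([0.586, -0.176, 0.082], 0.56)]
scene loose_face [([0.604, -0.229, 0.084], 0.85)]
scene jig [([0.441, 0.411, 0.001], 0.6)]
scene stop [([0.585, -0.163, 0.01], 0.81), ([0.6, -0.412, 0.002], 0.49)]
scene wedge [([0.57, 0.33, 0.013], 0.81)]
scene wedge_head [([0.581, 0.329, 0.127], 0.67), ([0.447, 0.278, 0.002], 0.22)]
scene stand [([0.579, 0.328, 0.002], 0.86)]
scene thin_block_a [([0.442, 0.282, 0.002], 0.8), ([0.447, 0.174, 0.003], 0.71), ([0.405, 0.09
[... 241 characters left out ...]
[([0.589, -0.175, 0.08], 0.94), ([0.597, -0.227, 0.079], 0.31)]
side loose_face [([0.597, -0.233, 0.081], 0.87), ([0.577, 0.332, 0.129], 0.32)]
side jig [([0.594, -0.21, 0.0], 0.78)]
side stop [([0.589, -0.17, 0.012], 0.95)]
side wedge [([0.579, 0.329, 0.011], 0.64)]
side wedge_head [([0.575, 0.33, 0.129], 0.62)]
side stand [([0.598, -0.411, 0.003], 0.75), ([0.576, 0.328, 0.002], 0.69)]
side thin_block_a [([0.402, 0.094, -0.002], 0.92), ([0.444, 0.18, 0.002], 0.67), ([0.453, 0.28, 0.003], 0.52), ([0.362, -0.396, 0.003], 0.46)]
side thick_block [([0.6, 0.047, 0.002], 0.86), ([0.521, 0.12, -0.001], 0.81), ([0.62, 0.18, 0.0], 0.69), ([0.447, 0.178, -0.002], 0.29), ([0.362, -0.401, 0.002], 0.2)]
```

View pics/a1.png

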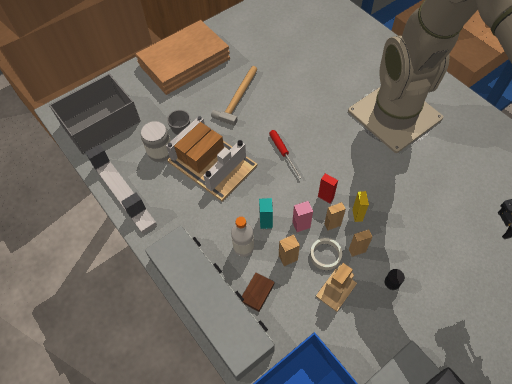

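View pics/a2.png

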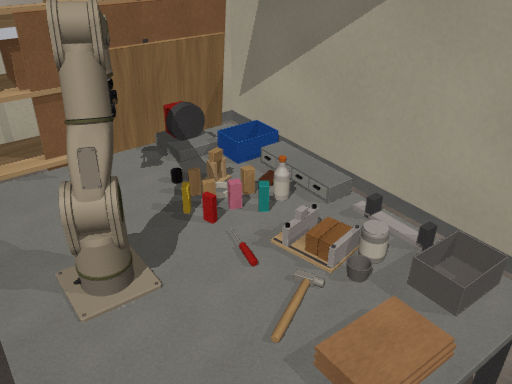

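The wooden pieces are: thin blocks at scene px (361,242) and (335,215), thick block at (289,250), wedge stand at (337,285), jig at (212,160). The red, yellow, pink and turquoise pieces are look-alikes. The gap is about 57 mm as it stands, so next I'll look at it from near.

```bash
cat >> h.py <<'E'
def Rt(a,tilt=0): # tool x down, z at angle a (deg)
    a=np.radians(a); x=np.array([0,0,-1.]); z=np.array([np.cos(a),np.sin(a),0]); return np.c_[x,np.cross(z,x),z]
def go(*targets):
    "targets: (x,y,z,angle) -> row numbers from current measured pose"
    s=robot.sense(); R0=R.from_euler('xyz',s['orientation']).as_matrix(); p=np.array(s['tool_pos'])
    for x,y,z,a in targets:
        w=R.from_matrix(R0.T@Rt(a)).as_rotvec(degrees=True); t=R0.T@(np.array([x,y,z])-p)*1e3
        print('row',np.round(w,2).tolist(),np.round(t,1).tolist())
E
python3 - <<'E'
from h import *
s=st(); R0=R.from_euler('xyz',s['orientation']).as_matrix(); print(np.round(R0,3), 'jaw ang',np.degrees(np.arctan2(R0[1,2],R0[0,2])))
c=viewer.get_calibration('wrist'); print('cam in tool',R0.T@(np.array(c['position'])-s['tool_pos'])); print('view dir in tool',np.round(-R0.T@R.from_euler('xyz',c['orientation']).as_matrix()[:,2],3))
for a in (13,193,-167): go((.45,.1,.36,a),(.56,-.16,.33,a))
E
```

```text
{'t': 1.0, 'tool_pos': [0.2581, 0.5692, 0.2226], 'orientation': [0.4831, 1.5707, 1.628], 'wrist_force': [-0.0004, 0.5881, 0.0867], 'width': 0.0873, 'q': [-1.1676, 0.3322, -0.0647, 1.4601, 0.0216, 1.3499, -0.0885]}
[[-0.    -0.911  0.413]
 [ 0.     0.413  0.911]
 [-1.     0.     0.   ]] jaw ang 65.60173519527112
cam in tool [-0.16265815  0.08031454  0.00071458]
view dir in tool [ 0.956 -0.294 -0.   ]
row [52.6, 0.0, -0.0] [-137.5, -368.5, -348.0]
row [52.6, 0.0, -0.0] [-107.5, -576.1, -539.4]
row [-127.4, 0.0, 0.0] [-137.5, -368.5, -348.0]
row [-127.4, 0.0, 0.0] [-107.5, -576.1, -539.4]
row [-127.4, 0.0, 0.0] [-137.5, -368.5, -348.0]
row [-127.4, 0.0, 0.0] [-107.5, -576.1, -539.4]
```

Run:
```python
from h import *
go((.50,.15,.36,13),(.611,-.281,.35,13))
```

```text
row [52.6, 0.0, -0.0] [-137.5, -393.4, -281.9]
row [52.6, 0.0, -0.0] [-127.5, -672.5, -628.5]
```

Call:
arm_command(rows=[0,0,0,-80,-30,-30,0,30,0,0,-137,-200,-180,0,52.6,0,0,-137,-394,-282,0,52.6,0,0,-137,-394,-282,0,52.6,0,0,-137,-394,-282,0,52.6,0,0,-137,-394,-282,0,52.6,0,0,-137,-394,-282,0,52.6,0,0,-137,-394,-282,0,52.6,0,0,-130,-600,-500,0,52.6,0,0,-127,-673,-629,0])

```text
t: 2.25
tool_pos: [0.5244, 0.051, 0.3542]
orientation: [0.038, 1.57, 0.265]
wrist_force: [0.4, 0.4, -0.1]
width: 0.0866
```

Run:
```python
from h import *
st()
go((.611,-.281,.35,13))
```

```text
{'t': 2.25, 'tool_pos': [0.5244, 0.051, 0.3542], 'orientation': [0.0375, 1.5702, 0.2647], 'wrist_force': [0.3952, 0.3539, -0.0734], 'width': 0.0866, 'q': [-0.6104, 0.0649, 0.4561, 1.5134, -0.0286, 1.5693, 0.0721]}
row [0.02, 0.03, -0.0] [4.2, -343.0, 9.6]
```

Call:
arm_command(rows=[0,0,0,4,-343,10,0,0,0,0,4,-343,10,0,0,0,0,4,-343,10,0,0,0,0,4,-343,10,0,0,0,0,4,-343,10,0,0,0,0,4,-343,10,0,0,0,0,4,-343,10,0,0,0,0,4,-343,10,0])

```text
t: 3.25
tool_pos: [0.611, -0.2782, 0.35]
orientation: [1.218, 1.57, 1.445]
wrist_force: [-0.4, 0.3, 0.0]
width: 0.0868
```

Run:
```python
from h import *
st()
im=shot('wrist'); cv2.imwrite('pics/w1.png',cv2.resize(im,(768,576),interpolation=cv2.INTER_CUBIC)[:,:,::-1])
for n in ('stop_face','loose_face','stop','jig'):
    print(n,[(np.round(d['position'],4).tolist(),round(d['confidence'],2)) for d in viewer.spot_point('wrist',n)])
np.save('w1.npy',im)
```

```text
{'t': 3.25, 'tool_pos': [0.611, -0.2782, 0.35], 'orientation': [1.2175, 1.5702, 1.4452], 'wrist_force': [-0.4194, 0.33, 0.015], 'width': 0.0868, 'q': [-0.066, 0.4688, 0.6822, 1.1179, -0.2903, 1.6462, 0.7663]}
stop_face [([0.5917, -0.1766, 0.0786], 0.72), ([0.6005, -0.2241, 0.0805], 0.69)]
loose_face [([0.6014, -0.2285, 0.0816], 0.86), ([0.7069, -0.3699, -0.0007], 0.61)]
stop [([0.5843, -0.1674, 0.0107], 0.8), ([0.6068, -0.4142, -0.0002], 0.74)]
jig [([0.5961, -0.2084, -0.0022], 0.8)]
```

View pics/w1.png

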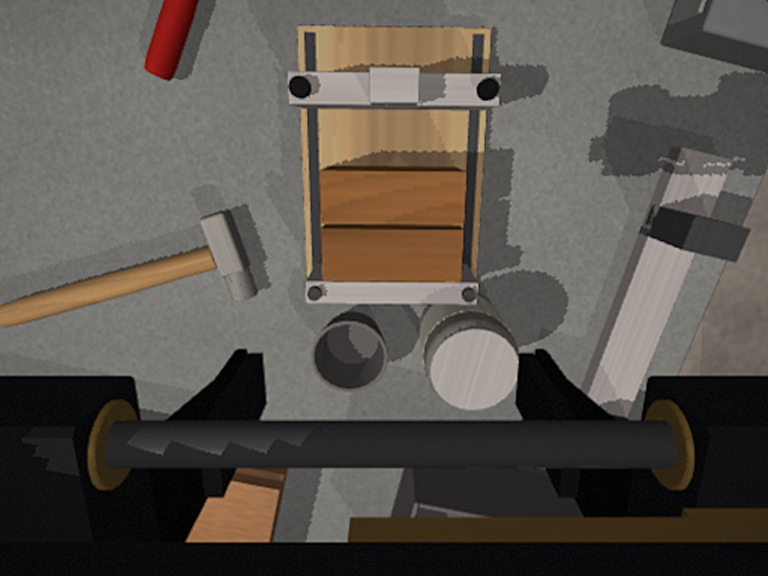

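Run:
```python
from h import *
im=np.load('w1.npy'); cv2.imwrite('pics/w1c.png',cv2.resize(im[40:160,185:335],None,fx=5,fy=5,interpolation=cv2.INTER_CUBIC)[:,:,::-1])
c=viewer.get_calibration('wrist'); np.savez('c1.npz',p=c['position'],o=c['orientation'],f=192/np.tan(np.radians(c['vfov']/2)),cx=c['cx'],cy=c['cy'])
for col in (262,240,290): print(col,[int(v) for v in im[40:160,col].mean(1)])
```

```text
262 [116, 118, 88, 59, 81, 152, 170, 167, 165, 163, 161, 162, 162, 164, 165, 165, 165, 164, 162, 166, 167, 170, 169, 170, 170, 170, 170, 170, 113, 61, 74, 74, 70, 107, 120, 119, 118, 118, 117, 118, 117, 117, 117, 117, 118, 118, 118, 117, 118, 118, 118, 118, 119, 117, 117, 118, 118, 119, 118, 123, 93, 69, 72, 74, 75, 79, 83, 83, 84, 87, 72, 43, 30, 27, 79, 93, 90, 88, 90, 92, 95, 96, 97, 97, 98, 94, 92, 91, 92, 92, 96, 93, 96, 93, 93, 95, 94, 95, 96, 96, 97, 97, 96, 96, 95, 94, 91, 88, 96, 68, 34, 28, 37, 76, 85, 80, 82, 82, 83, 84]
240 [132, 137, 102, 76, 79, 82, 81, 77, 135, 158, 158, 154, 153, 153, 152, 150, 158, 160, 164, 165, 163, 162, 162, 161, 161, 159, 159, 159, 170, 138, 82, 66, 84, 123, 136, 132, 132, 131, 131, 132, 131, 132, 132, 131, 130, 131, 132, 131, 131, 132, 131, 131, 131, 131, 131, 130, 131, 131, 131, 131, 131, 131, 130, 135, 102, 74, 79, 81, 81, 85, 63, 36, 29, 46, 89, 99, 95, 94, 93, 89, 91, 93, 94, 93, 94, 95, 97, 100, 102, 101, 101, 100, 97, 90, 87, 88, 89, 90, 93, 92, 94, 95, 93, 92, 92, 90, 94, 97, 105, 66, 22, 28, 50, 74, 80, 79, 78, 80, 80, 83]
290 [127, 121, 91, 75, 77, 78, 79, 76, 83, 104, 114, 113, 110, 109, 110, 108, 109, 107, 107, 106, 110, 109, 109, 108, 106, 99, 148, 167, 164, 168, 112, 59, 67, 126, 147, 143, 141, 143, 141, 143, 141, 141, 143, 136, 132, 132, 131, 130, 128, 131, 129, 131, 130, 130, 130, 130, 131, 131, 130, 136, 103, 75, 80, 84, 81, 81, 80, 82, 82, 84, 78, 52, 32, 24, 79, 98, 95, 95, 96, 98, 97, 98, 100, 98, 95, 93, 93, 93, 96, 96, 98, 101, 99, 98, 97, 96, 97, 94, 89, 88, 91, 93, 92, 91, 90, 87, 87, 92, 95, 88, 56, 29, 26, 74, 91, 87, 87, 86, 86, 86]
```

View pics/w1c.png

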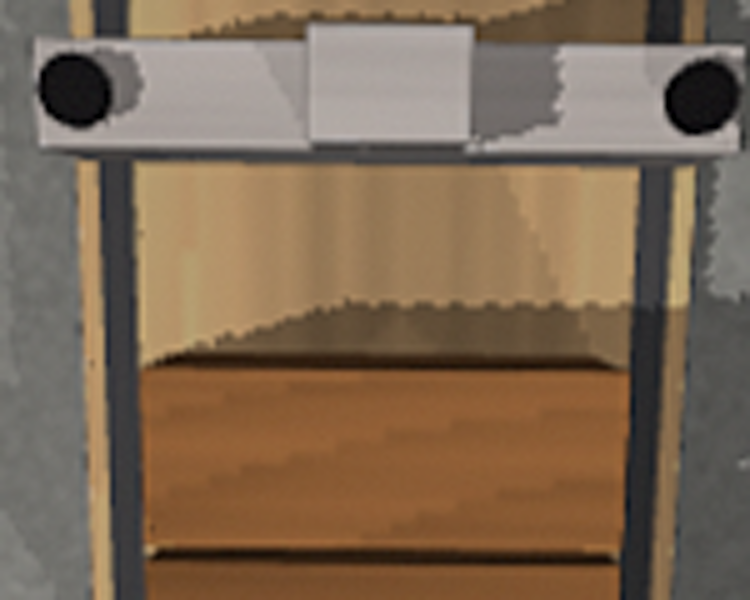

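```bash
cat >> h.py <<'E'
def proj(c,u,v,z):
    d=np.array([(u-c['cx'])/c['f'],-(v-c['cy'])/c['f'],-1.]); M=R.from_euler('xyz',c['o']).as_matrix(); d=M@d; p=c['p']; return p+d*(z-p[2])/d[2]
E
python3 - <<'E'
from h import *
c=np.load('c1.npz'); c={k:c[k] for k in c.files}
P=lambda u,v,z=.082:proj(c,u,v,z)
sl,sr=P(240,69.1),P(290,70.0)
x=P(185+740/5,40+153/5-.4)-P(185+40/5,40+147/5-.4); print('len stop',np.linalg.norm(x)*1e3,'yaw',np.degrees(np.arctan2(x[1],x[0])))
xs=sr-sl; print('yaw short',np.degrees(np.arctan2(xs[1],xs[0])))
yl=P(185+143/5,40+368/5-.4); yr=P(185+628/5,40+370/5-.4); d=yr-yl; print('loose len',np.linalg.norm(d)*1e3,'yaw',np.degrees(np.arctan2(d[1],d[0])))
yaw=np.arctan2(x[1],x[0]); ny=np.array([-np.sin(yaw),np.cos(yaw),0]);nx=np.array([np.cos(yaw),np.sin(yaw),0])
for nm,u,v in (('stop',262,69.5),('loose+',262,113.6),('loose-',262,149.1),('fixed',262,152.6)): print(nm,P(u,v)[:2],1e3*P(u,v)@ny)
print('mid stop x', (P(185+740/5,70)+P(185+8,69))@nx/2*1e3,'mid loose x',(yl+yr)@nx/2*1e3, 'mid part x',((P(185+308/5,69,.114)+P(185+472/5,69,.114))@nx/2*1e3))
E
```

```text
len stop 164.62866038841156 yaw 12.672266230930056
yaw short 12.164039843172544
loose len 118.19761927857363 yaw 12.889437001244863
stop [ 0.59103426 -0.17692921] -302.2769026857379
loose+ [ 0.60259815 -0.2261689 ] -352.853970371086
loose- [ 0.61253953 -0.26849985] -396.33465724683447
fixed [ 0.6135524 -0.2728127] -400.7646413998333
mid stop x 539.0664416175961 mid loose x 538.4508787518346 mid part x 538.6932308190145
```

The gap is 50.6 mm with the seam about 4.5 mm open, so about 55 mm closed. That means the thick block (36) leaves about 19 mm for the wedge: no thin block fits, and the wedge's end would stop about 26 mm over the bed. Next, the thick block.

Run:
```python
from h import *
st(); go((.63,.09,.33,13))
for c in ('scene','side'):
  shot(c); print(c,[(np.round(d['position'],3).tolist(),round(d['confidence'],2)) for d in viewer.spot_point(c,'glue_bottle')])
```

```text
{'t': 3.5, 'tool_pos': [0.611, -0.2779, 0.3505], 'orientation': [0.3295, 1.5698, 0.5582], 'wrist_force': [1.4804, -0.3761, -0.2489], 'width': 0.0872, 'q': [-0.0669, 0.468, 0.6825, 1.118, -0.2902, 1.6461, 0.7667]}
row [0.1, 0.05, -0.02] [20.7, 354.0, 101.8]
scene [([0.7, 0.068, 0.006], 0.78), ([0.601, -0.204, 0.003], 0.69)]
side [([0.702, 0.071, 0.001], 0.93), ([0.402, -0.098, -0.002], 0.52), ([0.362, -0.401, -0.0], 0.19)]
```

Call:
arm_command(rows=[0,0,0,20,355,100,0,0,0,0,20,355,100,0,0,0,0,20,355,100,0,0,0,0,20,355,100,0,0,0,0,20,355,100,0,0,0,0,20,355,100,0,0,0,0,20,355,100,0,0,0,0,20,355,100,0,0,0,0,20,355,100,0])

```text
t: 4.82
tool_pos: [0.6284, 0.0875, 0.3305]
orientation: [-0.588, 1.57, -0.364]
wrist_force: [-0.0, -0.5, -0.2]
width: 0.0869
```

Run:
```python
from h import *
st()
im=shot('wrist'); cv2.imwrite('pics/w2.png',cv2.resize(im,(768,576),interpolation=cv2.INTER_CUBIC)[:,:,::-1])
c=viewer.get_calibration('wrist'); np.savez('c2.npz',p=c['position'],o=c['orientation'],f=192/np.tan(np.radians(c['vfov']/2)),cx=c['cx'],cy=c['cy'])
for n in ('thick_block','glue_bottle','wedge_head','stand','thin_block_a'):
    print(n,[(np.round(d['position'],4).tolist(),round(d['confidence'],2)) for d in viewer.spot_point('wrist',n)])
np.save('w2.npy',im)
```

```text
{'t': 4.825, 'tool_pos': [0.6284, 0.0875, 0.3305], 'orientation': [-0.5884, 1.5702, -0.364], 'wrist_force': [-0.0306, -0.4663, -0.2234], 'width': 0.0869, 'q': [-0.621, 0.3503, 0.5685, 1.2753, -0.1856, 1.567, 0.1446]}
thick_block [([0.596, 0.0473, -0.001], 0.72), ([0.622, 0.173, 0.0011], 0.71), ([0.5206, 0.1173, -0.0004], 0.64)]
glue_bottle [([0.6961, 0.0676, -0.0011], 0.79)]
wedge_head []
stand []
thin_block_a [([0.4023, 0.0925, 0.0012], 0.95), ([0.369, 0.1964, -0.0005], 0.86), ([0.4478, 0.1732, 0.0001], 0.79), ([0.6196, 0.1713, 0.0033], 0.74), ([0.3993, -0.0988, 0.0041], 0.53)]
```

View pics/w2.png

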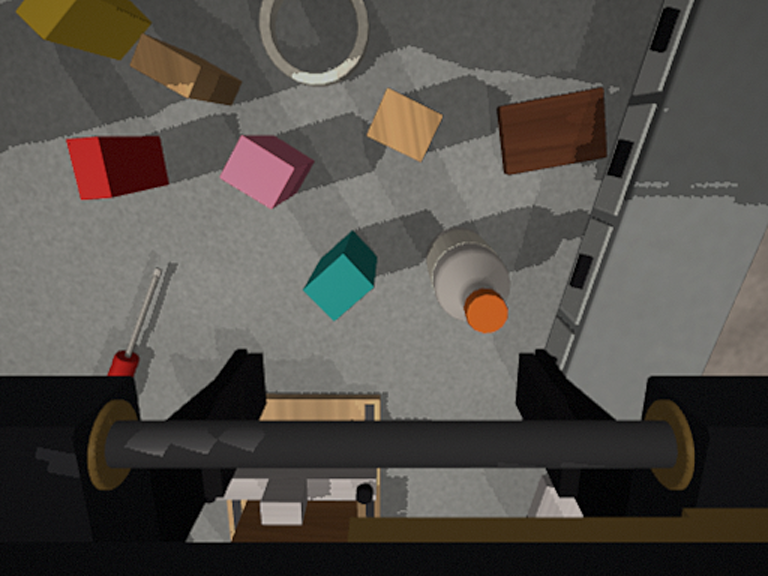

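Run:
```python
from h import *
c=np.load('c2.npz'); c={k:c[k] for k in c.files}; im=np.load('w2.npy')
h=cv2.cvtColor(im,cv2.COLOR_RGB2HSV).astype(int); m=((h[:,:,1]>85)&(h[:,:,2]>100)).astype(np.uint8); m[:, :240]=0; m[:,300:]=0; m[:50]=0; m[112:]=0
m=cv2.morphologyEx(m,cv2.MORPH_OPEN,np.ones((3,3),np.uint8))
cn=max(cv2.findContours(m,0,cv2.CHAIN_APPROX_NONE)[0],key=cv2.contourArea)
print('sat around',h[85,[235,262,270,300],1],cv2.contourArea(cn))
pts=np.array([proj(c,u,v,.105)[:2] for u,v in cn[:,0]],np.float32)*1000
r=cv2.minAreaRect(pts); print(r); b=cv2.boxPoints(r); print(b)
for i in range(4): d=b[(i+1)%4]-b[i]; print(np.linalg.norm(d),np.degrees(np.arctan2(d[1],d[0])))
```

```text
sat around [  8 126 127  12] 1379.0
((619.7081298828125, 174.3241729736328), (35.97171401977539, 44.009437561035156), 77.8851547241211)
[[594.41876 161.35706]
 [637.44806 152.1207 ]
 [644.9975  187.29129]
 [601.9682  196.52765]]
44.009438 -12.114863
35.971718 77.88518
44.009438 167.88513
35.971718 -102.11482
```

Run:
```python
from h import *
go((.6197,.1743,.20,-12.1),(.6197,.1743,.073,-12.1))
```

```text
row [25.06, 0.01, -0.01] [130.2, 85.2, 10.7]
row [25.06, 0.01, -0.01] [257.2, 85.2, 10.7]
```

Call:
arm_command(rows=[10,0,0,40,40,5,0,20,0,0,90,85.2,10.7,0,25.1,0,0,130,85.2,10.7,0,25.1,0,0,170,85.2,10.7,0,25.1,0,0,215,85.2,10.7,0,25.1,0,0,257,85.2,10.7,0,25.1,0,0,257,85.2,10.7,0,25.1,0,0,257,85.2,10.7,0])

```text
t: 6.12
tool_pos: [0.6206, 0.1749, 0.0749]
orientation: [0.518, 1.569, 0.306]
wrist_force: [0.5, 0.3, -0.0]
width: 0.0872
```

Run:
```python
from h import *
st(); go((.6197,.1743,.073,-12.1))
```

```text
{'t': 6.125, 'tool_pos': [0.6206, 0.1749, 0.0749], 'orientation': [0.5176, 1.5687, 0.3063], 'wrist_force': [0.528, 0.3192, -0.0213], 'width': 0.0872, 'q': [-0.7467, 0.5322, 0.537, 1.5955, -0.2966, 1.0939, -0.3452]}
row [-0.01, 0.1, -0.06] [1.9, -0.7, -0.8]
```

Close, then lift.

Call:
arm_command(rows=[0,0,0,1,0,0,1,0,0,0,1,0,0,1,0,0,0,1,0,0,1,0,0,0,1,0,0,1,0,0,0,1,0,0,1,0,0,0,1,0,0,1])

```text
t: 6.88
tool_pos: [0.6196, 0.1749, 0.0721]
orientation: [2.058, 1.571, 1.847]
wrist_force: [-0.8, -0.4, 1.0]
width: 0.0437
```

Run:
```python
from h import *
st(); go((.6197,.1743,.31,-12.1),(.5975,-.199,.31,12.7))
```

```text
{'t': 6.875, 'tool_pos': [0.6196, 0.1749, 0.0721], 'orientation': [2.0583, 1.5707, 1.8473], 'wrist_force': [-0.8071, -0.4444, 0.9745], 'width': 0.0437, 'q': [-0.7464, 0.5348, 0.5357, 1.5985, -0.2978, 1.0907, -0.3444]}
row [0.01, -0.0, -0.0] [-237.9, -0.5, 0.2]
row [-24.79, -0.0, -0.0] [-238.0, -370.2, 56.8]
```

Call:
arm_command(rows=[0,0,0,-60,0,0,1,0,0,0,-120,0,0,1,0,0,0,-180,0,0,1,-5,0,0,-220,-40,10,1,-15,0,0,-238,-100,20,1,-24.8,0,0,-238,-160,30,1,-24.8,0,0,-238,-220,40,1,-24.8,0,0,-238,-280,50,1,-24.8,0,0,-238,-340,55,1,-24.8,0,0,-238,-372,57,1])

```text
t: 8.12
tool_pos: [0.5959, -0.205, 0.3101]
orientation: [-2.169, 1.57, -1.952]
wrist_force: [-0.1, 0.3, -1.6]
width: 0.0438
```

Run:
```python
from h import *
st(); go((.5974,-.2015,.215,12.7),(.5974,-.2015,.09,12.7))
```

```text
{'t': 8.125, 'tool_pos': [0.5959, -0.205, 0.3101], 'orientation': [-2.1694, 1.5697, -1.9519], 'wrist_force': [-0.0688, 0.2788, -1.5526], 'width': 0.0438, 'q': [-0.2464, 0.3608, 0.6915, 1.3325, -0.2262, 1.5273, 0.64]}
row [-0.24, -0.04, 0.05] [95.1, 3.2, 2.3]
row [-0.24, -0.04, 0.05] [220.1, 3.3, 2.4]
```

Call:
arm_command(rows=[0,0,0,50,3.3,2.4,1,0,0,0,100,3.3,2.4,1,0,0,0,130,3.3,2.4,1,0,0,0,145,3.3,2.4,1,0,0,0,160,3.3,2.4,1,0,0,0,175,3.3,2.4,1,0,0,0,175,3.3,2.4,1])

```text
t: 9.0
tool_pos: [0.5986, -0.1969, 0.1342]
orientation: [2.661, 1.569, 2.883]
wrist_force: [-1.1, -0.5, -1.3]
width: 0.044
```

Run:
```python
from h import *
st(); go((.5974,-.2015,.086,12.7))
```

```text
{'t': 9.0, 'tool_pos': [0.5986, -0.1969, 0.1342], 'orientation': [2.661, 1.5694, 2.8828], 'wrist_force': [-1.0613, -0.5447, -1.3315], 'width': 0.044, 'q': [-0.2401, 0.4594, 0.6409, 1.5851, -0.2889, 1.195, 0.68]}
row [0.01, -0.07, -0.04] [48.2, -4.2, -2.1]
```

Call:
arm_command(rows=[0,0,0,0,-4,-2,1,0,0,0,15,-4,-2,1,0,0,0,30,-4,-2,1,0,0,0,45,-4,-2,1,0,0,0,46,-4,-2,1,0,0,0,46,-4,-2,1])

```text
t: 9.75
tool_pos: [0.598, -0.2015, 0.0891]
orientation: [-1.326, 1.571, -1.104]
wrist_force: [-0.3, -0.1, -1.3]
width: 0.0436
```

Run:
```python
from h import *
st(); go((.5974,-.2015,.086,12.7)); shot('scene'); 
im=shot('scene'); cv2.imwrite('pics/s3.png',cv2.resize(im[100:220,140:300],None,fx=5,fy=5,interpolation=cv2.INTER_CUBIC)[:,:,::-1])
```

```text
{'t': 9.75, 'tool_pos': [0.598, -0.2015, 0.0891], 'orientation': [-1.3255, 1.5707, -1.1038], 'wrist_force': [-0.3259, -0.0832, -1.281], 'width': 0.0436, 'q': [-0.2183, 0.5062, 0.6219, 1.6254, -0.3202, 1.1138, 0.7087]}
row [0.0, 0.0, 0.0] [3.1, 0.2, -0.6]
```

View pics/s3.png

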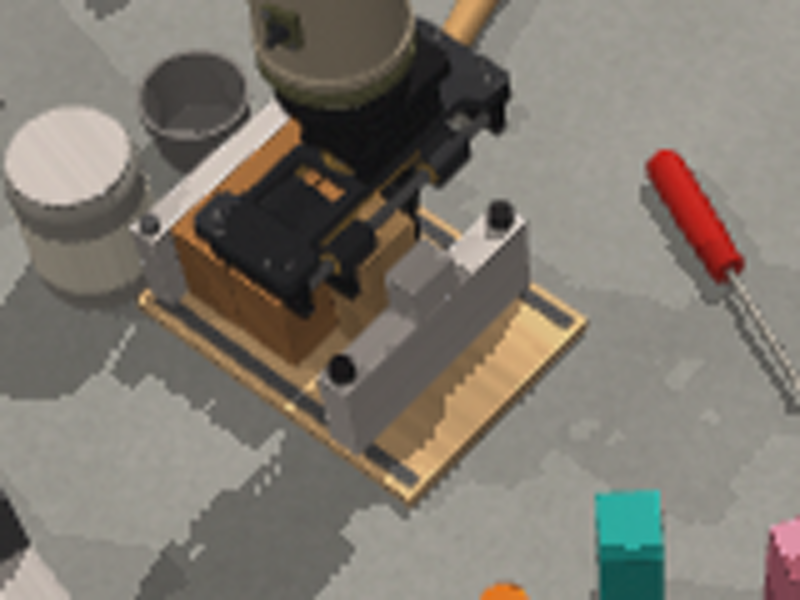

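Call:
arm_command(rows=[0,0,0,3,0,0,1,0,0,0,4,2,0,1,0,0,0,4.5,4,0,1,0,0,0,4.5,6,0,1,0,0,0,4.5,7,0,1,0,0,0,4.5,7,0,1])

```text
t: 10.6
tool_pos: [0.5964, -0.1945, 0.0846]
orientation: [0.456, 1.571, 0.678]
wrist_force: [-0.7, -0.7, -1.9]
width: 0.0434
```

```bash
cat >> h.py <<'E'
def jf(yaw=12.67):
    s=robot.sense(); M=R.from_euler('z',yaw,degrees=True).as_matrix().T
    print('t',s['t'],'jig pos',np.round(M@s['tool_pos']*1e3,1),'F',np.round(M@s['wrist_force'],1),'T',np.round(M@s['torque'],2),'w',round(s['width'],4))
E
python3 -c "
from h import *
jf()"
```

```text
t 10.6 jig pos [ 539.2 -320.6   84.6] F [-0.9 -0.5 -1.9] T [-0.05  0.03  0.08] w 0.0434
```

Call:
arm_command(rows=[0,0,0,0.5,1,0,1,0,0,0,0.5,2,0,1,0,0,0,0.5,3,0,1,0,0,0,0.5,3,0,1])

```text
t: 11.1
tool_pos: [0.5962, -0.194, 0.0842]
orientation: [-1.243, 1.567, -1.023]
wrist_force: [5.1, -7.5, -5.5]
width: 0.0436
```

```bash
python3 -c "
from h import *
jf()"
```

```text
t 11.1 jig pos [ 539.1 -320.    84.2] F [ 3.3 -8.5 -5.5] T [-1.94 -0.54 -0.05] w 0.0436
```

Call:
arm_command(rows=[0,0,0,1,-1,0,1,0,0,0,1.5,-1,0,1,0,0,0,1.5,-1,0,1])

```text
t: 11.48
tool_pos: [0.5962, -0.194, 0.084]
orientation: [-0.836, 1.569, -0.615]
wrist_force: [-2.0, -2.5, 10.3]
width: 0.0433
```

```bash
python3 -c "
from h import *
jf()"
```

```text
t 11.475 jig pos [ 539.2 -320.    84. ] F [-2.5 -2.  10.3] T [-0.47  0.88 -0.03] w 0.0433
```

Call:
arm_command(rows=[0,0,0,-1,0,0,1,0,0,0,-1,0,0,0.3,0,0,0,-1,0,0,0,0,0,0,-1,0,0,0,0,0,0,-1,0,0,0,0,0,0,-40,0,0,0,0,0,0,-100,0,0,0,0,0,0,-160,0,0,0,0,0,0,-220,0,0,0,0,0,0,-240,-50,0,0])

```text
t: 12.72
tool_pos: [0.6092, -0.2383, 0.3274]
orientation: [-0.051, 1.564, 0.178]
wrist_force: [0.0, -0.4, -0.3]
width: 0.0865
```

Run:
```python
from h import *
jf(); c=viewer.get_calibration('wrist'); im=shot('wrist')
cv2.imwrite('pics/w4.png',cv2.resize(im[20:220,120:400],None,fx=2.8,fy=2.8,interpolation=cv2.INTER_CUBIC)[:,:,::-1]); np.save('w4.npy',im)
np.savez('c4.npz',p=c['position'],o=c['orientation'],f=192/np.tan(np.radians(c['vfov']/2)),cx=c['cx'],cy=c['cy'])
for n in ('stop_face','loose_face','thick_block'):
    print(n,[(np.round(d['position'],4).tolist(),round(d['confidence'],2)) for d in viewer.spot_point('wrist',n)])
```

```text
t 12.725 jig pos [ 542.1 -366.1  327.4] F [-0.1 -0.4 -0.3] T [-0.11 -0.01  0.04] w 0.0865
stop_face [([0.602, -0.4128, 0.0014], 0.66)]
loose_face [([0.6001, -0.225, 0.0845], 0.84)]
thick_block [([0.5994, -0.1978, 0.0118], 0.8), ([0.5853, -0.1644, 0.0098], 0.47)]
```

View pics/w4.png

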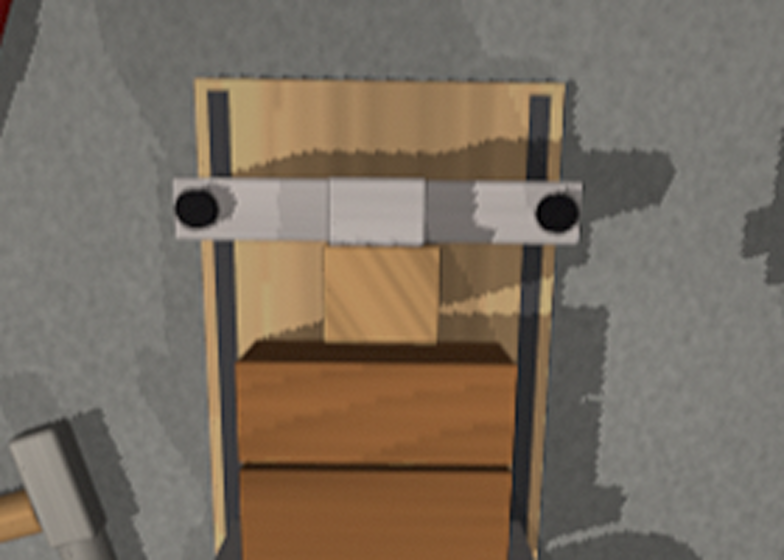

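The block stands square against the stop, and the slot left is about 15 mm. Next I'll look at the wedge in its stand.

Run:
```python
from h import *
go((.60,.10,.36,12.7),(.60,.23,.34,12.7))
```

```text
row [-0.11, -0.01, 0.02] [-37.6, 335.8, 68.2]
row [-0.11, -0.01, 0.02] [-17.7, 462.7, 96.5]
```

Call:
arm_command(rows=[0,0,0,-37,60,15,0,0,0,0,-37,120,30,0,0,0,0,-37,180,45,0,0,0,0,-37,240,60,0,0,0,0,-37,300,70,0,0,0,0,-37,360,80,0,0,0,0,-30,410,90,0,0,0,0,-17,462,96,0,0,0,0,-17,462,96,0,0,0,0,-17,462,96,0])

```text
t: 14.18
tool_pos: [0.5984, 0.2306, 0.3391]
orientation: [-2.847, 1.57, -2.624]
wrist_force: [0.5, -0.5, 0.5]
width: 0.0867
```

Run:
```python
from h import *
st(); c=viewer.get_calibration('wrist'); im=shot('wrist'); np.save('w5.npy',im)
np.savez('c5.npz',p=c['position'],o=c['orientation'],f=192/np.tan(np.radians(c['vfov']/2)),cx=c['cx'],cy=c['cy'])
for n in ('wedge','wedge_head','stand'):
    print(n,[(np.round(d['position'],4).tolist(),round(d['confidence'],2)) for d in viewer.spot_point('wrist',n)])
s=shot('side'); a=cv2.resize(s[140:200,185:245],(400,400),interpolation=cv2.INTER_CUBIC)
s=shot('scene'); b=cv2.resize(s[250:320,300:370],(400,400),interpolation=cv2.INTER_CUBIC)
w=cv2.resize(im[0:200,130:396],(266,200)); w=cv2.resize(im[:230,100:420],None,fx=.84,fy=.84) if 0 else None
cv2.imwrite('pics/k5.png',np.hstack([a,b])[:,:,::-1])
cv2.imwrite('pics/w5.png',cv2.resize(im,(768,576),interpolation=cv2.INTER_CUBIC)[:,:,::-1])
```

```text
{'t': 14.175, 'tool_pos': [0.5984, 0.2306, 0.3391], 'orientation': [-2.8472, 1.5698, -2.6244], 'wrist_force': [0.4899, -0.5003, 0.4973], 'width': 0.0867, 'q': [-0.8148, 0.3648, 0.5329, 1.2334, -0.1821, 1.591, -0.0919]}
wedge [([0.5778, 0.3247, 0.0104], 0.91)]
wedge_head [([0.5782, 0.3272, 0.1305], 0.9), ([0.4502, 0.1721, -0.0], 0.41)]
stand [([0.5756, 0.3305, -0.0048], 0.74)]
```

View pics/k5.png

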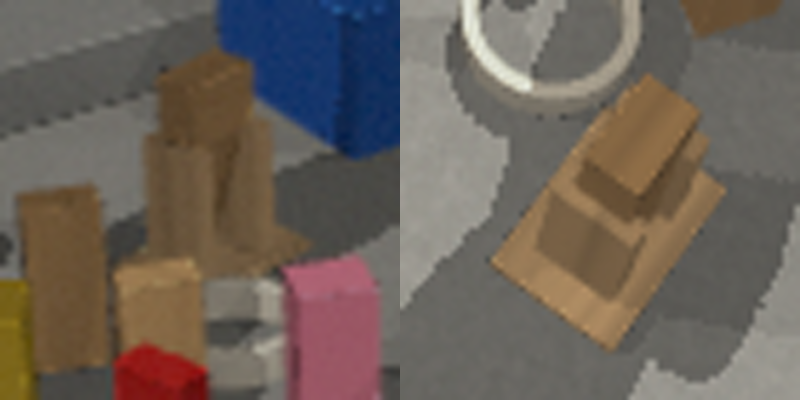

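View pics/w5.png

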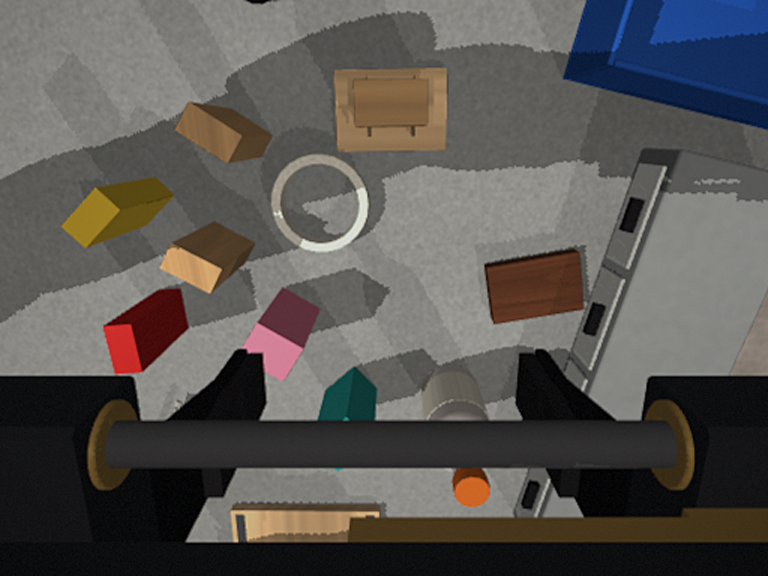

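Run:
```python
from h import *
go((.547,.464,.26,12.7))
c=np.load('c5.npz'); c={k:c[k] for k in c.files}; im=np.load('w5.npy')
# head top corners (viewed 768 px): rough rectangle 353,80 - 428,125
for z,q in ((.13,[(353,79.5),(427.5,79.5),(428,126),(354,126)]),(.008,[(334,69),(447,67),(446,151),(337,150)])):
    p=np.array([proj(c,(u+.5)/1.5-.5,(v+.5)/1.5-.5,z)[:2] for u,v in q])*1e3
    print(p.round(1).tolist(),p.mean(0)); 
    for i,j in ((0,1),(3,2),(1,2),(0,3)): d=p[j]-p[i]; print(np.linalg.norm(d).round(1),np.degrees(np.arctan2(d[1],d[0])).round(1))
```

```text
row [-0.07, 0.03, -0.01] [80.0, 240.2, 0.3]
[[549.2, 337.8], [597.7, 348.8], [605.2, 320.2], [555.8, 309.0]] [576.97895707 328.9599336 ]
49.7 12.8
50.6 12.8
29.5 -75.3
29.5 -77.1
[[520.7, 351.7], [617.4, 375.3], [634.5, 306.1], [536.5, 284.7]] [577.28225852 329.4637441 ]
99.5 13.7
100.3 12.3
71.3 -76.1
68.8 -76.7
```

Call:
arm_command(rows=[0,0,0,0,60,0,0,0,0,-10,10,120,0,0,0,0,-20,40,180,0,0,0,0,-30,80,240,0,0,0,0,-30,80,240,0,0,0,0,-30,80,240,0,0,0,0,-30,80,240,0])

```text
invalid input at $.rows: expected a multiple of 7 numbers
```

Run:
```python
from h import *
st(); im=shot('wrist'); np.save('w6.npy',im); c=viewer.get_calibration('wrist'); f=192/np.tan(np.radians(c['vfov']/2))
M=R.from_euler('xyz',c['orientation']).as_matrix(); q=M.T@(np.array([.577,.329,.07])-c['position']); u,v=c['cx']-f*q[0]/q[2],c['cy']+f*q[1]/q[2]; print(c['position'],u,v)
np.savez('c6.npz',p=c['position'],o=c['orientation'],f=f,cx=c['cx'],cy=c['cy'])
u=int(np.clip(u,75,437));v=int(np.clip(v,75,309)); print(u,v)
cv2.imwrite('pics/w6.png',cv2.resize(im[v-75:v+75,u-75:u+75],(600,600),interpolation=cv2.INTER_CUBIC)[:,:,::-1])
```

```text
{'t': 14.475, 'tool_pos': [0.5992, 0.2295, 0.3399], 'orientation': [0.4825, 1.5703, 0.7029], 'wrist_force': [0.319, 0.5588, 0.0017], 'width': 0.0869, 'q': [-0.8129, 0.3643, 0.5335, 1.2324, -0.1825, 1.591, -0.0921]}
[0.581848   0.30865789 0.50251323] 259.3284224561401 70.53397755421571
259 75
```

View pics/w6.png

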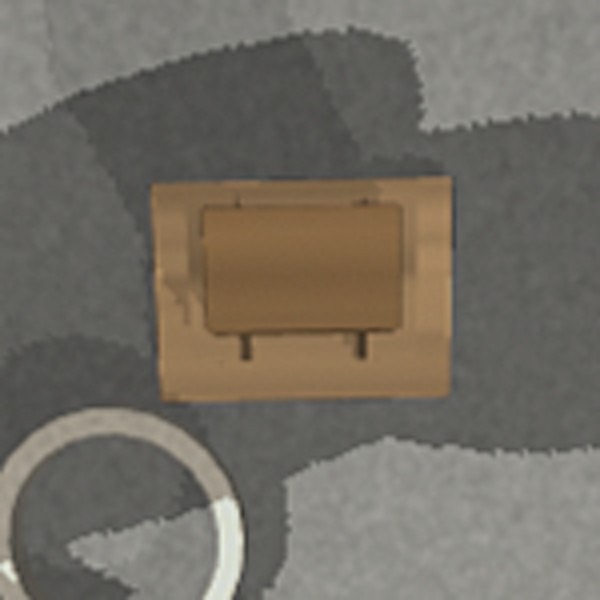

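Call:
arm_command(rows=[0,0,0,0,60,0,0,0,0,-10,10,120,0,0,0,0,-20,40,180,0,0,0,0,-30,80,240,0,0,0,0,-30,80,240,0,0,0,0,-30,80,240,0,0,0,0,-30,80,240,0,0])

```text
t: 15.4
tool_pos: [0.5482, 0.4623, 0.2636]
orientation: [-1.561, 1.05, -1.344]
wrist_force: [0.3, -0.3, 1.1]
width: 0.0874
```

Run:
```python
from h import *
st(); im=shot('wrist'); np.save('w6.npy',im); c=viewer.get_calibration('wrist'); f=192/np.tan(np.radians(c['vfov']/2))
M=R.from_euler('xyz',c['orientation']).as_matrix(); q=M.T@(np.array([.577,.329,.07])-c['position']); u,v=c['cx']-f*q[0]/q[2],c['cy']+f*q[1]/q[2]; print(c['position'],u,v)
np.savez('c6.npz',p=c['position'],o=c['orientation'],f=f,cx=c['cx'],cy=c['cy'])
u=int(np.clip(u,75,437));v=int(np.clip(v,75,309)); print(u,v)
cv2.imwrite('pics/w7.png',cv2.resize(im[v-75:v+75,u-75:u+75],(600,600),interpolation=cv2.INTER_CUBIC)[:,:,::-1])
```

```text
{'t': 15.4, 'tool_pos': [0.5482, 0.4623, 0.2636], 'orientation': [-1.5611, 1.0501, -1.3441], 'wrist_force': [0.2596, -0.2785, 1.1477], 'width': 0.0874, 'q': [-1.1613, 0.8338, 0.5098, 0.8038, 0.0788, 1.8459, -0.5218]}
[0.51546141 0.60949472 0.36523794] 257.9773047955718 178.9310583091897
257 178
```

View pics/w7.png

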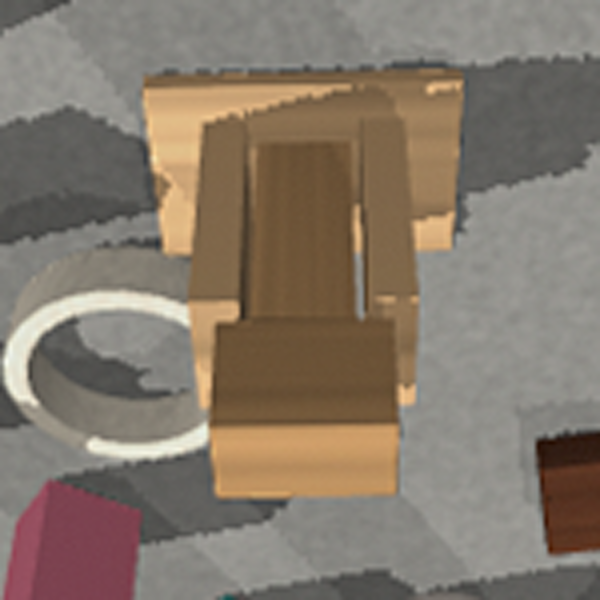

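Run:
```python
from h import *
c=np.load('c6.npz'); M=R.from_euler('xyz',c['o']).as_matrix()
n=np.array([-np.sin(np.radians(12.9)),np.cos(np.radians(12.9)),0])
for y,z in ((15,.13),(15,.09),(15,.01),(-9,.01),(9,.01),(-15,.01),(22,.09),(35,.008)):
    q=M.T@(np.array([.577,.329,z])+n*y/1e3-c['p']); print(y,z,'zoom row',round(4*((c['cy']+c['f']*q[1]/q[2])-103+.5)),'col',round(4*((c['cx']-c['f']*q[0]/q[2])-182+.5)))
```

```text
15 0.13 zoom row 425 col 306
15 0.09 zoom row 317 col 305
15 0.01 zoom row 141 col 305
-9 0.01 zoom row 199 col 306
9 0.01 zoom row 156 col 305
-15 0.01 zoom row 213 col 306
22 0.09 zoom row 299 col 305
35 0.008 zoom row 85 col 304
```

Thin end at row 142 matches the flat side on +y (predicted 141, against 199 for the reverse). So the wedge already stands with its flat side towards the stop's side, yaw about 12.9°.

Run:
```python
from h import *
go((.560,.40,.26,12.9),(.577,.329,.23,12.9),(.577,.329,.16,12.9))
```

```text
row [-0.47, 0.17, 29.79] [34.9, -53.0, -1.9]
row [-0.47, 0.17, 29.79] [97.2, -101.4, -0.8]
row [-0.47, 0.17, 29.79] [157.9, -66.6, -1.1]
```

Call:
arm_command(rows=[0,0,10,0,-30,-1,0,0,0,20,20,-50,-1,0,-0.5,0.2,29.8,50,-80,-1,0,-0.5,0.2,29.8,97,-101,-1,0,-0.5,0.2,29.8,158,-66.5,-1,0,-0.5,0.2,29.8,158,-66.5,-1,0,-0.5,0.2,29.8,158,-66.5,-1,0])

```text
t: 16.32
tool_pos: [0.5758, 0.3314, 0.1588]
orientation: [-2.643, 1.567, -2.414]
wrist_force: [-0.1, 0.1, 0.5]
width: 0.0867
```

Run:
```python
from h import *
st(); go((.577,.329,.094,12.9))
```

```text
{'t': 16.325, 'tool_pos': [0.5758, 0.3314, 0.1588], 'orientation': [-2.6428, 1.5673, -2.4136], 'wrist_force': [-0.1178, 0.1341, 0.4963], 'width': 0.0867, 'q': [-0.8958, 0.4787, 0.4219, 1.4459, -0.1985, 1.2628, -0.226]}
row [0.23, -0.17, 0.1] [64.8, -2.5, 0.8]
```

Call:
arm_command(rows=[0.2,-0.2,0.1,30,-2.5,0.8,0,0.2,-0.2,0.1,50,-2.5,0.8,0,0.2,-0.2,0.1,64.5,-2.5,0.8,0,0.2,-0.2,0.1,64.5,-2.5,0.8,0,0.2,-0.2,0.1,64.5,-2.5,0.8,1,0.2,-0.2,0.1,64.5,-2.5,0.8,1,0.2,-0.2,0.1,64.5,-2.5,0.8,1,0.2,-0.2,0.1,64.5,-2.5,0.8,1,0.2,-0.2,0.1,64.5,-2.5,0.8,1])

```text
t: 17.45
tool_pos: [0.5763, 0.3285, 0.0917]
orientation: [-2.456, 1.568, -2.23]
wrist_force: [0.2, -0.2, 0.1]
width: 0.0497
```

Run:
```python
from h import *
st(); go((.577,.329,.35,12.9))
```

```text
{'t': 17.45, 'tool_pos': [0.5763, 0.3285, 0.0917], 'orientation': [-2.456, 1.5683, -2.2303], 'wrist_force': [0.2251, -0.2065, 0.0583], 'width': 0.0497, 'q': [-0.8836, 0.5333, 0.4064, 1.5167, -0.222, 1.1398, -0.2085]}
row [0.03, -0.11, 0.09] [-258.3, -0.0, 0.3]
```

Call:
arm_command(rows=[0,0,0,-50,0,0,1,0,0,0,-100,0,0,1,0,0,0,-160,0,0,1,0,0,0,-220,0,0,1,0,0,0,-250,-40,0,1,0,0,0,-258,-100,0,1,0,0,0,-258,-160,-20,1,0,0,0,-258,-220,-40,1,0,0,0,-258,-280,-60,1,0,0,0,-258,-340,-70,1])

```text
t: 18.7
tool_pos: [0.5838, -0.0194, 0.3506]
orientation: [-2.564, 1.569, -2.338]
wrist_force: [1.2, -0.0, -0.5]
width: 0.0498
```

Run:
```python
from h import *
st(); go((.604,-.2294,.33,12.7),(.604,-.2294,.235,12.7))
```

```text
{'t': 18.7, 'tool_pos': [0.5838, -0.0194, 0.3506], 'orientation': [-2.5644, 1.5693, -2.3384], 'wrist_force': [1.2007, -0.0096, -0.5158], 'width': 0.0498, 'q': [-0.5433, 0.2236, 0.6136, 1.3791, -0.1268, 1.5796, 0.2835]}
row [0.25, -0.07, 0.05] [20.8, -209.2, -27.4]
row [0.25, -0.07, 0.05] [115.8, -209.1, -27.3]
```

Call:
arm_command(rows=[0.2,0,0,10,-60,-8,1,0.2,0,0,20,-120,-16,1,0.2,0,0,20,-180,-24,1,0.2,0,0,20,-209,-27,1,0.2,0,0,60,-209,-27,1,0.2,0,0,110,-209,-27,1,0.2,0,0,116,-209,-27,1,0.2,0,0,116,-209,-27,1,0.2,0,0,116,-209,-27,1])

```text
t: 19.82
tool_pos: [0.6056, -0.2279, 0.237]
orientation: [-1.365, 1.568, -1.143]
wrist_force: [-0.3, 0.6, -0.8]
width: 0.0499
```

Run:
```python
from h import *
st(); jf(); go((.604,-.2294,.235,12.7))
```

```text
{'t': 19.825, 'tool_pos': [0.6056, -0.2279, 0.237], 'orientation': [-1.3651, 1.5676, -1.1428], 'wrist_force': [-0.324, 0.5834, -0.8017], 'width': 0.0499, 'q': [-0.2085, 0.4282, 0.6877, 1.4096, -0.2688, 1.3967, 0.7026]}
t 19.825 jig pos [ 540.9 -355.2  237. ] F [-0.2  0.6 -0.8] T [-0.01  0.09  0.01] w 0.0499
row [0.04, 0.04, 0.18] [2.0, -1.1, -1.9]
```

Call:
arm_command(rows=[0,0,0.2,15,-1,-2,1,0,0,0.2,30,-1,-2,1,0,0,0.2,45,-1,-2,1,0,0,0.2,60,-1,-2,1,0,0,0.2,65,-1,-2,1,0,0,0.2,65,-1,-2,1])

```text
t: 20.58
tool_pos: [0.6029, -0.229, 0.1694]
orientation: [2.463, 1.568, 2.685]
wrist_force: [1.3, 0.3, 0.2]
width: 0.0498
```

Run:
```python
from h import *
jf(); go((.604,-.2294,.154,12.7))
```

```text
t 20.575 jig pos [ 538.  -355.7  169.4] F [1.3 0.  0.2] T [-0.06  0.08 -0.02] w 0.0498
row [0.03, -0.14, -0.11] [15.4, -0.7, 1.0]
```

Call:
arm_command(rows=[0,-0.1,-0.1,5,-0.5,1,1,0,-0.1,-0.1,10,-0.5,1,1,0,-0.1,-0.1,18,-0.5,1,1,0,-0.1,-0.1,18,-0.5,1,1,0,-0.1,-0.1,18,-0.5,1,1])

```text
t: 21.2
tool_pos: [0.604, -0.2293, 0.1517]
orientation: [3.066, 1.571, -2.996]
wrist_force: [0.7, 0.1, -1.5]
width: 0.05
```

Run:
```python
from h import *
jf(); go((.604,-.2294,.142,12.7)); shot('scene')
im=shot('side'); u=cv2.resize(im[190:270,270:370],None,fx=6,fy=6,interpolation=cv2.INTER_CUBIC); cv2.imwrite('pics/s8.png',u[:,:,::-1])
```

```text
t 21.2 jig pos [ 539.  -356.2  151.7] F [ 0.7 -0.  -1.5] T [-0.04  0.07  0.02] w 0.05
row [0.03, -0.02, -0.0] [9.7, -0.1, -0.0]
```

Call:
arm_command(rows=[0,0,0,3,1,0,1,0,0,0,6,2,0,1,0,0,0,8,3,0,1,0,0,0,8,3.5,0,1,0,0,0,8,3.5,0,1])

```text
t: 21.92
tool_pos: [0.6035, -0.2275, 0.144]
orientation: [-1.324, 1.568, -1.103]
wrist_force: [2.6, -6.4, -1.4]
width: 0.05
```

Run:
```python
from h import *
jf()
```

```text
t 21.925 jig pos [ 538.9 -354.3  144. ] F [ 1.1 -6.8 -1.4] T [-1.77 -0.28 -0.03] w 0.05
```

Call:
arm_command(rows=[0,0,0,3,-1.5,0,1,0,0,0,6,-1.5,0,1,0,0,0,9,-1.5,0,1,0,0,0,12,-1.5,0,1,0,0,0,14,-1.5,0,1,0,0,0,14,-1.5,0,1])

```text
t: 22.68
tool_pos: [0.6037, -0.2277, 0.1296]
orientation: [-1.465, 1.57, -1.243]
wrist_force: [1.9, -5.4, 2.8]
width: 0.0497
```

Run:
```python
from h import *
jf()
```

```text
t 22.675 jig pos [ 539.1 -354.6  129.6] F [ 0.7 -5.7  2.8] T [-1.46 -0.18 -0.11] w 0.0497
```

Call:
arm_command(rows=[0,0,0,2,0,0,1,0,0,0,4,0,0,1,0,0,0,6,0,0,1,0,0,0,6,0,0,1])

```text
t: 23.18
tool_pos: [0.6038, -0.2277, 0.1241]
orientation: [-0.847, 1.57, -0.625]
wrist_force: [0.6, -4.8, 7.0]
width: 0.0497
```

Run:
```python
from h import *
jf()
```

```text
t 23.175 jig pos [ 539.1 -354.6  124.1] F [-0.5 -4.8  7. ] T [-1.19  0.18 -0.24] w 0.0497
```

Call:
arm_command(rows=[0,0,0,2,0,0,1,0,0,0,4,0,0,1,0,0,0,4,0,0,1,0,0,0,4,0,0,1])

```text
t: 23.68
tool_pos: [0.6043, -0.2278, 0.1227]
orientation: [-0.129, 1.568, 0.093]
wrist_force: [-6.4, 0.3, 27.9]
width: 0.0496
```

Run:
```python
from h import *
jf()
```

```text
t 23.675 jig pos [ 539.7 -354.8  122.7] F [-6.2  1.7 27.9] T [ 0.12  1.71 -0.23] w 0.0496
```

Call:
arm_command(rows=[0,0,0,1,0,0,1,0,0,0,2,0,0,1,0,0,0,2,0,0,1,0,0,0,2,0,0,1])

```text
t: 24.18
tool_pos: [0.6046, -0.2278, 0.1221]
orientation: [-0.042, 1.567, 0.18]
wrist_force: [-10.2, 1.9, 38.5]
width: 0.0498
```

Run:
```python
from h import *
jf()
for c in ('scene','side'):
    shot(c)
    for n in ('wedge_head','loose_face','stop_face','thick_block'):
        print(c,n,[(np.round(d['position'],4).tolist(),round(d['confidence'],2)) for d in viewer.spot_point(c,n)][:2])
a=viewer.camera('scene'); b=viewer.camera('side')
A=cv2.resize(a[115:200,160:260],(400,340),interpolation=cv2.INTER_CUBIC); B=cv2.resize(b[205:275,280:362],(398,340),interpolation=cv2.INTER_CUBIC)
cv2.imwrite('pics/f9.png',np.hstack([A,B])[:,:,::-1])
```

```text
t 24.175 jig pos [ 539.9 -354.8  122.1] F [-9.5  4.1 38.5] T [ 0.84  2.65 -0.25] w 0.0498
scene wedge_head [([0.6076, -0.2261, 0.1567], 0.68)]
scene loose_face [([0.7451, 0.1969, -0.0001], 0.73), ([0.6024, -0.2303, 0.0857], 0.6)]
scene stop_face [([0.3612, -0.3993, -0.0009], 0.7), ([0.5892, -0.1743, 0.0836], 0.58)]
scene thick_block [([0.5226, 0.1155, 0.0031], 0.9), ([0.5979, 0.0421, -0.0005], 0.82)]
side wedge_head [([0.6062, -0.2207, 0.1604], 0.62)]
side loose_face [([0.602, -0.2335, 0.084], 0.87)]
side stop_face [([0.5889, -0.1758, 0.0783], 0.85)]
side thick_block [([0.5983, 0.0465, 0.0017], 0.73), ([0.5204, 0.1214, -0.0005], 0.72)]
```

View pics/f9.png

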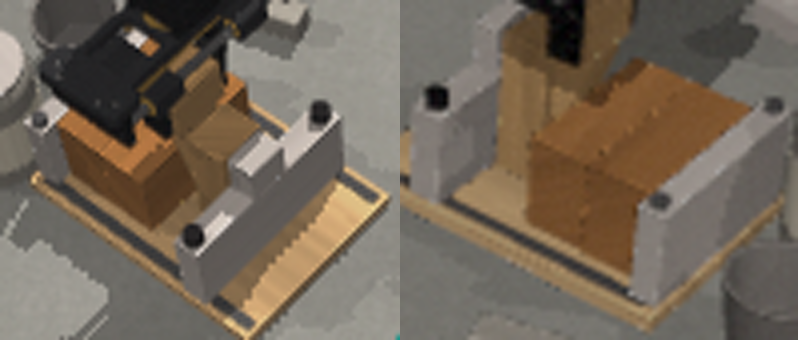

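Call:
arm_command(rows=[0,0,0,0.3,0,0,1,0,0,0,0.3,0,0,1,0,0,0,0.3,0,0,1,0,0,0,0.3,0,0,1,0,0,0,0.3,0,0,1,0,0,0,0.3,0,0,1,0,0,0,0.3,0,0,1,0,0,0,0.3,0,0,1])

```text
t: 25.78
tool_pos: [0.6047, -0.2277, 0.1222]
orientation: [-0.027, 1.567, 0.195]
wrist_force: [-10.8, 2.0, 41.5]
width: 0.05
```

Run:
```python
from h import *
jf()
# seam: side-camera intensity along jig y over the -x end face of the halves, 35-60 mm over the bed, before/after
c=viewer.get_calibration('side'); f=192/np.tan(np.radians(c['vfov']/2)); M=R.from_euler('xyz',c['orientation']).as_matrix()
nx=R.from_euler('z',12.67,degrees=True).as_matrix()
old=cv2.imread('pics/a2.png'); new=viewer.camera('side')[:,:,::-1]
def prof(im,xo,z):
    ys=np.arange(-415,-375,2.); P=np.array([nx@[.5387+xo,y/1e3,z] for y in ys]); q=(P-c['position'])@M
    u=(c['cx']-f*q[:,0]/q[:,2]).astype(np.float32); v=(c['cy']+f*q[:,1]/q[:,2]).astype(np.float32)
    return cv2.remap(im,u[None],v[None],cv2.INTER_LINEAR).mean(2)[0]
for nm,im in (('open',old),('now',np.ascontiguousarray(new))):
    print(nm,'top',np.mean([prof(im,x,.082) for x in (-.05,-.045,-.04)],0).astype(int).tolist()); print(nm,'end',np.mean([prof(im,-.06,z) for z in (.05,.06,.07)],0).astype(int).tolist())
```

```text
t 25.775 jig pos [ 540.  -354.8  122.2] F [-10.1   4.4  41.5] T [ 1.04  2.95 -0.21] w 0.05
open top [79, 78, 76, 75, 73, 71, 71, 71, 65, 65, 75, 82, 82, 80, 81, 81, 81, 80, 81, 83]
open end [68, 68, 68, 68, 68, 68, 68, 67, 65, 59, 58, 62, 68, 69, 70, 70, 70, 71, 72, 70]
now top [82, 82, 80, 78, 77, 76, 77, 80, 81, 84, 87, 86, 86, 84, 84, 84, 86, 87, 88, 91]
now end [71, 71, 70, 71, 71, 71, 71, 72, 71, 70, 73, 75, 75, 75, 75, 75, 75, 74, 73, 72]
```

The dark seam line in the side view is gone and the force holds steady at 41 N, so I'm handing in.

```bash
python3 -c "
from h import *
print(robot.job_done()); jf()"
```

```text
the job is handed in; nothing more can be done
None
the job is handed in; nothing more can be done
```

The seam is closed and the job is handed in, at about 26 s of the 72 s allowed. The arm is still gripping the wedge and pressing it down.

- **Blocks:** I measured the gap at about 51 mm with the seam roughly 4.5 mm open, so about 55 mm closed. That takes the thick block alone: it leaves about 18–19 mm, too little for a 24 mm thin block. I stood it on the bed and pushed it against the stop until I felt contact. A wrist picture after release showed it standing square against the stop.
- **Wedge:** A tilted wrist picture confirmed its flat side already faced the right way. I slid it in thin end down with the flat side on the block and pushed until the force jumped from 7 N to 28 N. I then pressed on to 38–41 N.

**Last checks**
- The push held steady at 41 N down for the final second, with no slip: the head's height matches where it was gripped.
- The thin end is about 28 mm above the bed.
- The dark seam line seen at the start is gone from the side camera.
- The wedge's depth gives 18.5 mm at the loose half, against 18.3 mm from the felt contact and 19.3 mm from the first pictures, which is about 1 mm apart.
- A sideways force of about 10 N along the gap remained while pressing, and I did not trim it out.

I did not knowingly touch any of the other things on the bench, but I did not check them one by one at the end.

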